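# Snap the lid of the fruit dish shut all round

### The job

The grey lid on the glass dish of fruit is only partly snapped on: press around its rim with shut fingertips, section by section, until all six sections have clicked down level with the lid. Do not lift the dish or push it out of its place, and leave the jars and the other things around it where they are.

Things in the scene. Friction and masses are not known exactly. Their poses are not given: they have to be found in the camera images.
- dish: loose glass food dish full of fruit, about 2.4 kg, with a grey plastic press-on lid, 190 (x) by 260 mm (y) over its rim, top face 82 mm above the table. Origin: middle of the dish's underside; z up, y along the long side to the robot's left, x across, away from the robot (yaw within 0.45 rad). The rim is six hinged sections: two per long side, one per short side; some may start shut.
- lid_middle (a point): centre of the lid's top face, 82 mm above the dish's underside; a plain panel 90 by 160 mm around it stands 1.5 mm higher. The middle of the lid is fixed to the dish; the six rim sections are hinged to it along their inner edges
- near_left (a joint): lid rim section, near long side, left half, 125 mm long, 35 mm wide: 0 = shut, level with the lid; 0.34 rad = open, sloping up outwards, outer edge 11 mm higher. Snaps over centre and rests only at these ends: resists pressing with up to about 9 N at its press point (more nearer the hinge), past half way it clicks shut and stays. Shut, it is a firm stop; pressing it again does no harm
- near_left_press (a point): press point on the top face of that section (near long side, left half), mid-length, 22 mm out from its hinge, 13 mm in from its outer edge; rides with the section. Shut, it lies at x -82, y 64, z 82 mm in the dish's frame; open, about 7 mm higher
- near_right (a joint): lid rim section, near long side, right half, 125 mm long, 35 mm wide: 0 = shut, level with the lid; 0.34 rad = open, sloping up outwards, outer edge 11 mm higher. Snaps over centre and rests only at these ends: resists pressing with up to about 9 N at its press point (more nearer the hinge), past half way it clicks shut and stays. Shut, it is a firm stop; pressing it again does no harm
- near_right_press (a point): press point on the top face of that section (near long side, right half), mid-length, 22 mm out from its hinge, 13 mm in from its outer edge; rides with the section. Shut, it lies at x -82, y -64, z 82 mm in the dish's frame; open, about 7 mm higher
- far_left (a joint): lid rim section, far long side, left half, 125 mm long, 35 mm wide: 0 = shut, level with the lid; 0.34 rad = open, sloping up outwards, outer edge 11 mm higher. Snaps over centre and rests only at these ends: resists pressing with up to about 9 N at its press point (more nearer the hinge), past half way it clicks shut and stays. Shut, it is a firm stop; pressing it again does no harm
- far_left_press (a point): press point on the top face of that section (far long side, left half), mid-length, 22 mm out from its hinge, 13 mm in from its outer edge; rides with the section. Shut, it lies at x 82, y 64, z 82 mm in the dish's frame; open, about 7 mm higher
- far_right (a joint): lid rim section, far long side, right half, 125 mm long, 35 mm wide: 0 = shut, level with the lid; 0.34 rad = open, sloping up outwards, outer edge 11 mm higher. Snaps over centre and rests only at these ends: resists pressing with up to about 9 N at its press point (more nearer the hinge), past half way it clicks shut and stays. Shut, it is a firm stop; pressing it again does no harm
- far_right_press (a point): press point on the top face of that section (far long side, right half), mid-length, 22 mm out from its hinge, 13 mm in from its outer edge; rides with the section. Shut, it lies at x 82, y -64, z 82 mm in the dish's frame; open, about 7 mm higher
- left_end (a joint): lid rim section, left short side, 116 mm long, 35 mm wide: 0 = shut, level with the lid; 0.34 rad = open, sloping up outwards, outer edge 11 mm higher. Snaps over centre and rests only at these ends: resists pressing with up to about 9 N at its press point (more nearer the hinge), past half way it clicks shut and stays. Shut, it is a firm stop; pressing it again does no harm
- left_end_press (a point): press point on the top face of that section (left short side), mid-length, 22 mm out from its hinge, 13 mm in from its outer edge; rides with the section. Shut, it lies at x 0, y 117, z 82 mm in the dish's frame; open, about 7 mm higher
- right_end (a joint): lid rim section, right short side, 116 mm long, 35 mm wide: 0 = shut, level with the lid; 0.34 rad = open, sloping up outwards, outer edge 11 mm higher. Snaps over centre and rests only at these ends: resists pressing with up to about 9 N at its press point (more nearer the hinge), past half way it clicks shut and stays. Shut, it is a firm stop; pressing it again does no harm
- right_end_press (a point): press point on the top face of that section (right short side), mid-length, 22 mm out from its hinge, 13 mm in from its outer edge; rides with the section. Shut, it lies at x 0, y -117, z 82 mm in the dish's frame; open, about 7 mm higher
- jar_tall: clear glass preserving jar standing upside down on its mouth, 78 mm across, 125 mm tall; origin at the middle of its underside; a bystander, loose
- jar_short: clear glass preserving jar standing upside down on its mouth, 82 mm across, 92 mm tall; origin at the middle of its underside; a bystander, loose
- cap: brass-coloured jar screw cap, 82 mm across, 16 mm high, lying flat; origin at the middle of its underside; a bystander, loose
- jar_lid: flat steel jar lid, disc 74 mm across, 6 mm thick, lying flat; origin at the middle of its underside; a bystander, loose
- funnel: aluminium canning funnel standing on its wide mouth, 110 mm across the mouth, 64 mm high; origin at the middle of its underside; a bystander, loose
- spatula: flat wooden spatula 200 mm long, 50 mm wide, 8 mm thick, lying on the table; its length is along its own x; a bystander, loose
- cup: white cup standing upside down, 72 mm across, 75 mm high; origin at the middle of its underside; a bystander, loose

How it is judged:
By the outcome, as a careful person would: the job done as asked, in the order asked, and still so for the second after the job is handed in, with the robot touching nothing.
It also fails if it takes over 51 s, if anything falls off the work surface, if the arm or the gripper's body presses on something with over 40 N, if the wrist force passes 120 N, or if a joint passes its speed limit or range.

### The arm

A 6-joint arm with a two-finger parallel gripper is mounted at the origin on the work surface. World frame = base frame: x ahead of the robot, y to its left, z up, the work surface at z = 0. Lengths are in m, angles in degrees, forces in N, time in s.
With the tool pointing down it reaches from about 0.3 to 0.75 m from the base axis. Payload 8.5 kg.
Tool frame: the origin (TCP) lies at the very end of the fingers, on their centre line; the grasp point (between the pads) lies 19 mm behind it; z points along the fingers, x is the direction in which the jaws open and shut, and the axes are right-handed (so a half turn about z gives the same grasp; the last joint's range is limited). The gripper opens to 88 mm and grips with 3 to 60 N. Pads are 18 mm wide; open, the fingers measure 123 mm over their backs; the gripper's body (75 mm by 187 mm) begins 45 mm behind the grasp point.
Start: joints at [-83.268, 21.807, 74.336, -0, 83.858, -12.336], TCP at [0.18, -0.52, 0.239] pointing down, gripper open.
Joint ranges: [-178.18, 178.18], [-50.72, 133.34], [12.68, 142.11], [-81.47, 261.47], [9.98, 163.14], [-165.26, 165.26]. Speed limits (degrees/s): [136.94, 136.94, 180, 180, 180, 180].

### API

Orientations are given as a 3x3 rotation matrix whose columns are the frame's x, y, z axes.
In Python, from bench import r gives the robot as it stands.
- The arm moves only by the tool drive_tool, never from a script. Its argument "steps" is text: rows parted by semicolons, each of 6 numbers parted by spaces: the shift along the tool's x, y, z in cm, then the turn, a rotation vector about the tool's x, y, z in rad. A call has 1 to 20 rows; each row shifts and turns the commanded pose from where the row before left it, along the tool's axes as they then stand; what a row does not reach is not made up. A row lasts 1/10 s, in which the tool goes at most 50 mm and 8.59 degrees, less where a joint would pass 70% of its speed; a pose out of reach is approached as far as the arm can. A call is refused whole if a number of a shift passes 5 or a number of a turn 0.15, either way. A call with a gripper value outside its range is refused whole. "grip" is the opening, from 0 (shut) to 1 (fully open), set as the call begins (left out, the last holds). The fingers move at their own pace and stop on an object; "grip_force" is the grip in N (left out, the last holds). Time passes only in rows, so rows that do not move let the fingers close. It gives the time, the measured TCP pose, the force and the opening at its end, in the units of the state.
- r.state(): the state, without advancing time (a new reading comes with each control period).
- r.camera(name): name is "side" or "top"; returns the picture (480x640x3 uint8, blue, green, red); there is no depth.
- r.camera_model(name): a dict with "fovy" (degrees; the focal length in pixels is half the picture's height over the tangent of half this angle, whatever the lens; pixels are square), "cx", "cy" (the principal point, pixels), "world_to_cam" (4x4, takes a point from world to camera coordinates). Camera axes: x right, y down, z forward; pixel columns grow to the right and rows downward; lengths in m; the calibration is good to about 2 mm. A picture is of the moment at which its call begins. camera_model takes no time and is no camera call.
- r.finish_job(): hands the job in, once; it reports no verdict.
The state is a dict: "time_s": time; "qpos": joint angles; "qvel": joint speeds; "effort": joint torques, N m; "position": TCP position; "eef_rot": TCP orientation; "ft_force": force on the tool from outside, world axes, zero at the start; "wrist_torque": the same for the moment, N m; "grip_width": finger opening in m.
Only numpy, scipy, OpenCV 4.12 (cv2) and the standard library are available. Lean on these libraries where they do the work, as an engineer would, in place of code of your own. Each camera call takes 0.05 s, during which the arm holds its last target.

## Working session

There is one attempt and no reset: what is moved stays moved. The work goes in short steps, Python scripts to look and compute and a tool call to move; the robot and the scene stay as the last step left them, time stands still between calls to the robot, and variables do not carry over. Pictures are saved under pics/ and viewed, and the job is handed in when it is done.

Besides the shell and the picture viewer there is one more tool, called after "Emit:" in YAML: its name, and indented under it one key for each argument. drive_tool: Moves the arm, as the interface text tells. Its arguments: {"type":"object","properties":{"steps":{"type":"string"},"grip":{"type":"number"},"grip_force":{"type":"number"}},"required":["steps"]}

```bash
mkdir -p pics; ls; python3 - <<'E'
from bench import r
import cv2
for n in ("top","side"):
    im=r.camera(n); cv2.imwrite(f"pics/{n}0.png",im)
    m=r.camera_model(n); print(n,m)
s=r.state(); print(s)
E
```

```text
pics
top {'fovy': 50.315098228564935, 'cx': 324.7323728093297, 'cy': 241.8118984614823, 'world_to_cam': array([[-0.00301292, -0.99999169, -0.00274476,  0.0762109 ],
       [-0.98616399,  0.00342617, -0.16573726,  0.56612463],
       [ 0.16574528,  0.00220743, -0.98616613,  0.94233555],
       [ 0.        ,  0.        ,  0.        ,  1.        ]])}
side {'fovy': 49.88015396684915, 'cx': 319.89360377660984, 'cy': 239.45433146371576, 'world_to_cam': array([[ 0.96336005, -0.26811907,  0.00704146, -0.52501483],
       [-0.13118207, -0.49391527, -0.85955743,  0.19471145],
       [ 0.23394162,  0.82713957, -0.51099065,  0.71082781],
       [ 0.        ,  0.        ,  0.        ,  1.        ]])}
{'time_s': 0.1, 'qpos': array([-8.32696363e+01,  2.18369177e+01,  7.43759817e+01, -7.92445833e-04,
        8.38585821e+01, -1.23353145e+01]), 'qvel': array([-0.14589555, -0.08827409, -0.02359427, -0.04329338, -0.01648762,
       -0.05634203]), 'effort': array([ 3.58629375e-03, -4.38650608e+01, -2.24910611e+01,  7.14402250e-02,
        3.42080137e-02, -7.49025162e-05]), 'position': array([ 0.17962912, -0.51959226,  0.23822758]), 'eef_rot': array([[ 3.26653098e-01, -9.45144289e-01, -1.59870095e-04],
       [-9.45143513e-01, -3.26653039e-01,  1.23737730e-03],
       [-1.22172214e-03, -2.53092946e-04, -9.99999222e-01]]), 'ft_force': array([ 0.16780093, -0.03028696, -0.15288133]), 'wrist_torque': array([-0.02090056, -0.01983498,  0.01751628]), 'grip_width': 0.0878406996171561}
```

View pics/top0.png

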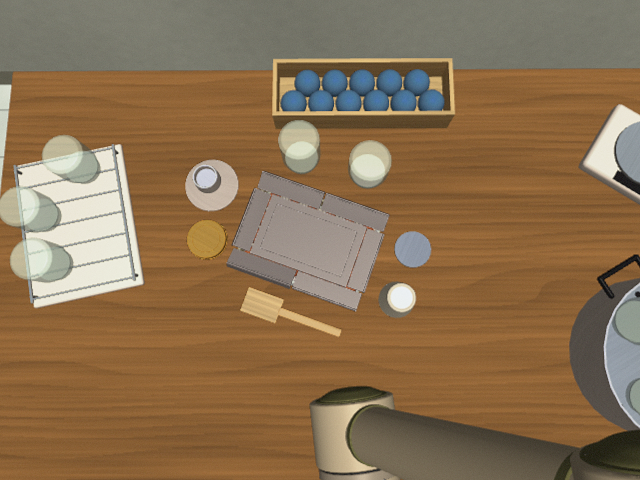

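View pics/side0.png

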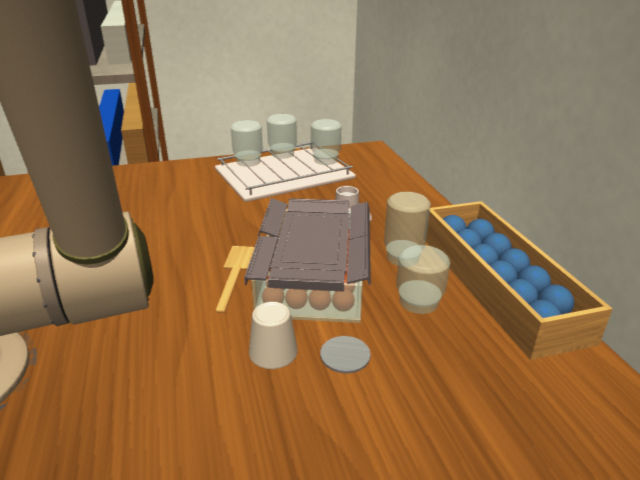

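```bash
python3 - <<'E'
import cv2
a=cv2.imread("pics/top0.png")[160:320,215:405]; cv2.imwrite("pics/top0c.png",cv2.resize(a,None,fx=4,fy=4,interpolation=cv2.INTER_CUBIC)[:600])
a=cv2.imread("pics/side0.png")[185:325,235:385]; cv2.imwrite("pics/side0c.png",cv2.resize(a,None,fx=4,fy=4,interpolation=cv2.INTER_CUBIC))
E
```

```text
(no output)
```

View pics/top0c.png

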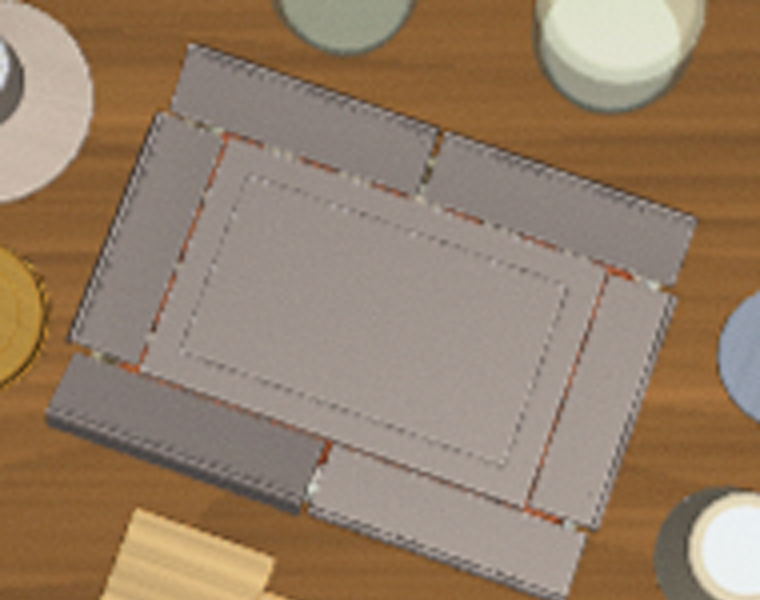

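View pics/side0c.png

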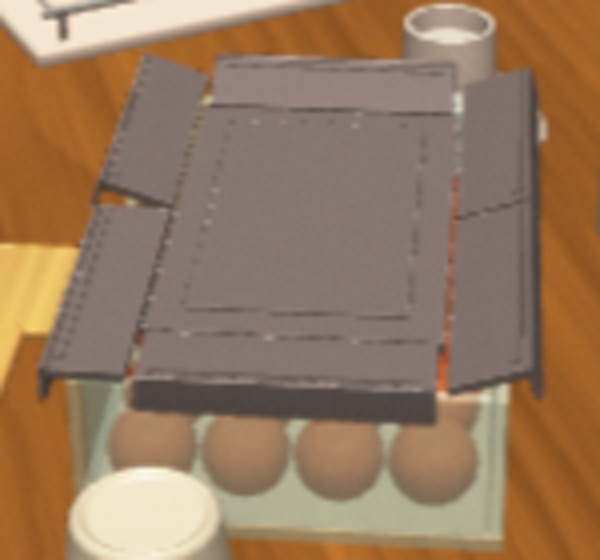

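```bash
cat >h.py <<'E'
import numpy as np
from bench import r
def ray(cam,px,z):
    m=r.camera_model(cam); f=240/np.tan(np.radians(m["fovy"]/2)); W=m["world_to_cam"]
    d=W[:3,:3].T@np.array([(px[0]-m["cx"])/f,(px[1]-m["cy"])/f,1]); c=-W[:3,:3].T@W[:3,3]
    return c+d*(z-c[2])/d[2]
def proj(cam,p):
    m=r.camera_model(cam); f=240/np.tan(np.radians(m["fovy"]/2)); q=m["world_to_cam"]@np.append(p,1)
    return f*q[0]/q[2]+m["cx"], f*q[1]/q[2]+m["cy"]
E
python3 - <<'E'
from h import *
C=np.array([[248,178],[568,287],[503,465],[185,352]])
P=np.array([ray("top",((u+.5)/4-.5+215,(v+.5)/4-.5+160),.0835) for u,v in C]);print(P)
S=np.array([[184,308],[410,318],[425,122],[235,118]])
Q=np.array([ray("side",((u+.5)/4-.5+235,(v+.5)/4-.5+185),.0835) for u,v in S]);print(Q)
L=np.array([[45,80],[45,-80],[-45,-80],[-45,80]])/1000
c=P[:,:2].mean(0); D=P[:,:2]-c
yaw=np.arctan2((L[:,0]*D[:,1]-L[:,1]*D[:,0]).sum(),(L*D).sum());print(c,yaw,Q.mean(0))
R=np.array([[np.cos(yaw),-np.sin(yaw)],[np.sin(yaw),np.cos(yaw)]])
print(D@R)
for n,p in dict(nl=(-82,64),nr=(-82,-64),fl=(82,64),fr=(82,-64),le=(0,117),re=(0,-117)).items():
    print(n,c+R@np.array(p)/1000)
for n,px,z in (("jt",(299,137),.125),("js",(370,160),.092),("cup",(401,297),.075),("fun",(206,177),.064)): print(n,ray("top",px,z))
E
```

```text
[[0.63279232 0.16494593 0.0835    ]
 [0.57988703 0.0145611  0.0835    ]
 [0.4964935  0.04563864 0.0835    ]
 [0.54972929 0.19323379 0.0835    ]]
[[0.49243227 0.04662931 0.0835    ]
 [0.5772823  0.01652141 0.0835    ]
 [0.63279901 0.17234455 0.0835    ]
 [0.54843104 0.19872018 0.0835    ]]
[0.56472553 0.10459486] -0.3422826547406406 [0.56273616 0.10855386 0.0835    ]
[[ 0.04386217  0.07969597]
 [ 0.04450076 -0.07972222]
 [-0.044486   -0.07843751]
 [-0.04387694  0.07846376]]
nl [0.50896312 0.19240462]
nr [0.46600143 0.07182977]
fl [0.66344964 0.13735995]
fr [0.62048795 0.01678511]
le [0.6039952  0.21480781]
re [ 0.52545586 -0.00561808]
jt [0.74973514 0.12112577 0.125     ]
js [ 0.71608187 -0.01215037  0.092     ]
cup [ 0.45783935 -0.06628289  0.075     ]
fun [0.69229256 0.30505539 0.064     ]
```

Emit:
drive_tool:
  steps: "0 0 0 0 0 0.135;0 0 0 0 0 0.135;0 0 0 0 0 0.135;0 0 0 0 0 0.135;0 0 0 0 0 0.135;0 0 0 0 0 0;0 0 0 0 0 0"
  grip: 0
  grip_force: 20

```text
time_s: 0.8
position: [0.1797, -0.5197, 0.2385]
eef_rot: [[-0.332, -0.943, -0.0], [-0.943, 0.332, 0.001], [-0.0, 0.0, -1.0]]
ft_force: [-0.1, -0.5, 0.8]
grip_width: 0.0345
```

```bash
cat >>h.py <<'E'
c=np.array([.5642,.1056]); yaw=-.342
Rd=np.array([[np.cos(yaw),-np.sin(yaw)],[np.sin(yaw),np.cos(yaw)]])
T=dict(nl=(-82,64),nr=(-82,-64),fl=(82,64),fr=(82,-64),le=(0,115),re=(0,-115))
def go(n,z=None):
    s=r.state(); p=c+Rd@np.array(T[n])/1000; d=np.array([*p,z if z else s["position"][2]])-s["position"]
    print(n,"cm tool",np.round(100*s["eef_rot"].T@d,2))
def st():
    s=r.state(); R=s["eef_rot"]; print("t",s["time_s"],"pos",s["position"].round(4),"dish",(1000*Rd.T@(s["position"][:2]-c)).round(1),"F",s["ft_force"].round(1),"w",s["grip_width"],"xerr",np.degrees(np.arctan2(R[1,0],R[0,0])),R[:,2].round(4))
E
python3 -c "
from h import *
st(); go('nl',.12)"
```

```text
t 0.8 pos [ 0.1797 -0.5197  0.2385] dish [-152.6 -718.1] F [-0.1 -0.5  0.8] w 0.034507895581043016 xerr -109.39954734191218 [-1.e-04  5.e-04 -1.e+00]
nl cm tool [-78.18  -7.33  11.89]
```

Emit:
drive_tool:
  steps: "-4.3 -0.4 0 0 0 0;-4.3 -0.4 0 0 0 0;-4.3 -0.4 0 0 0 0;-4.3 -0.4 0 0 0 0;-4.3 -0.4 0 0 0 0;-4.3 -0.4 0 0 0 0;-4.3 -0.4 0 0 0 0;-4.3 -0.4 0 0 0 0;-4.3 -0.4 0 0 0 0;-4.3 -0.4 0 0 0 0;-4.3 -0.4 0 0 0 0;-4.3 -0.4 0 0 0 0;-4.3 -0.4 0 0 0 0;-4.3 -0.4 0 0 0 0;-4.3 -0.4 0 0 0 0;-4.3 -0.4 0 0 0 0;-4.3 -0.4 0 0 0 0;-4.3 -0.4 0 0 0 0;0 0 0 0 0 0;0 0 0 0 0 0"

```text
time_s: 2.8
position: [0.507, 0.1856, 0.2383]
eef_rot: [[-0.332, -0.943, -0.001], [-0.943, 0.332, -0.0], [0.001, 0.001, -1.0]]
ft_force: [0.2, -0.2, 0.2]
grip_width: 0.0008
```

```bash
python3 -c "
from h import *
st(); go('nl',.11)"
```

```text
t 2.8 pos [0.507  0.1856 0.2383] dish [-80.7  56.2] F [ 0.2 -0.2  0.2] w 0.0007976164020627687 xerr -109.39421982984204 [-1.e-03 -4.e-04 -1.e+00]
nl cm tool [-0.79  0.12 12.83]
```

Emit:
drive_tool:
  steps: "-0.8 0.1 3 0 0 0;0 0 3 0 0 0;0 0 3 0 0 0;0 0 3 0 0 0;0 0 0.8 0 0 0;0 0 0 0 0 0;0 0 0 0 0 0"

```text
time_s: 3.5
position: [0.5096, 0.1926, 0.1122]
eef_rot: [[-0.336, -0.942, 0.002], [-0.942, 0.336, 0.0], [-0.001, -0.002, -1.0]]
ft_force: [-0.4, -0.5, -0.0]
grip_width: 0.0005
```

```bash
python3 -c "
from h import *
st(); go('nl',.082)
import cv2
a=r.camera('side'); cv2.imwrite('pics/s1.png',cv2.resize(a[150:350,200:420],None,fx=3.5,fy=3,interpolation=2))"
```

```text
t 3.5 pos [0.5096 0.1926 0.1122] dish [-80.6  63.7] F [-0.4 -0.5 -0. ] w 0.0005101577412657125 xerr -109.6179471285517 [ 2.2e-03  3.0e-04 -1.0e+00]
nl cm tool [-0.03  0.15  3.02]
```

View pics/s1.png

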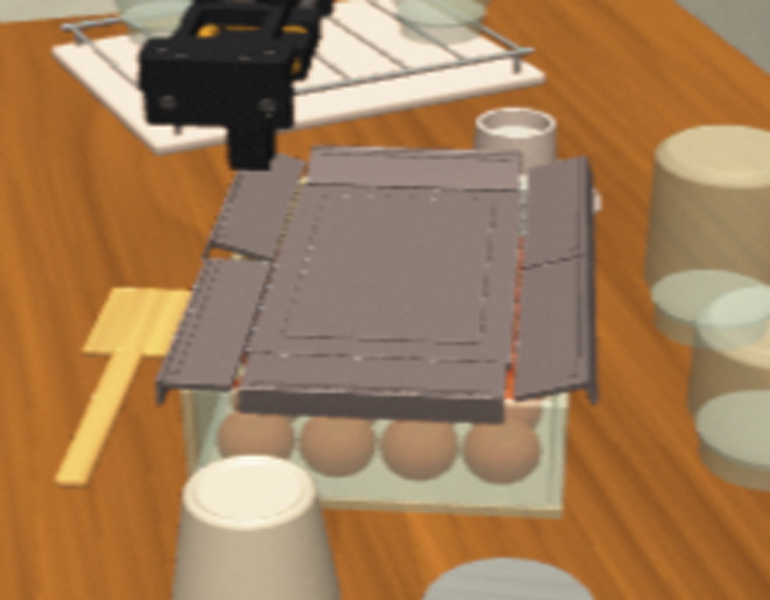

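Shut fingertips (about (250,160) in the crop) hang over near_left, which is raised against near_right. Pressing slowly.

Emit:
drive_tool:
  steps: "0 0.1 0.8 0 0 0;0 0 0.8 0 0 0;0 0 0.3 0 0 0;0 0 0.3 0 0 0;0 0 0.2 0 0 0;0 0 0.2 0 0 0;0 0 0.2 0 0 0;0 0 0.2 0 0 0;0 0 0 0 0 0"

```text
time_s: 4.45
position: [0.5082, 0.1933, 0.082]
eef_rot: [[-0.335, -0.942, 0.001], [-0.942, 0.335, -0.0], [-0.0, -0.001, -1.0]]
ft_force: [-4.8, -2.0, 12.0]
grip_width: 0.0009
```

```bash
python3 -c "
from h import *
st()"
```

```text
t 4.45 pos [0.5082 0.1933 0.082 ] dish [-82.2  63.9] F [-4.8 -2.  12. ] w 0.0008584711613727782 xerr -109.59372487341004 [ 1.2e-03 -1.0e-04 -1.0e+00]
```

Emit:
drive_tool:
  steps: "0 0 0.1 0 0 0;0 0 0 0 0 0"

```text
time_s: 4.65
position: [0.5082, 0.1934, 0.0818]
eef_rot: [[-0.335, -0.942, 0.002], [-0.942, 0.335, -0.0], [-0.001, -0.002, -1.0]]
ft_force: [-7.1, -1.7, 20.1]
grip_width: 0.0006
```

Emit:
drive_tool:
  steps: "0 0 -1 0 0 0;0 0 -1.5 0 0 0;0 0 0 0 0 0"

```text
time_s: 4.95
position: [0.5089, 0.1935, 0.1062]
eef_rot: [[-0.336, -0.942, 0.003], [-0.942, 0.336, 0.0], [-0.002, -0.003, -1.0]]
ft_force: [0.7, -0.2, 0.7]
grip_width: 0.0005
```

```bash
cat >look.py <<'E'
from h import *
import cv2,sys
a=r.camera('side'); b=r.camera('top')
A=cv2.resize(a[185:325,235:385],(560,523),interpolation=2);cv2.imwrite(f'pics/{sys.argv[1]}s.png',A)
B=cv2.resize(b[160:320,215:405],None,fx=3.5,fy=3.5,interpolation=2);cv2.imwrite(f'pics/{sys.argv[1]}t.png',B)
E
python3 look.py a; python3 -c "
from h import *
st(); [go(n) for n in ('nr','le','fl')]"
```

```text
t 5.05 pos [0.508  0.1933 0.1045] dish [-82.4  63.8] F [-0.4  0.  -0.8] w 0.0005324956134081457 xerr -109.61165772002074 [ 1.e-04  0.e+00 -1.e+00]
nr cm tool [12.78 -0.04 -0.  ]
le cm tool [-5.12 -8.23  0.  ]
fl cm tool [ -0.03 -16.44   0.  ]
```

View pics/as.png

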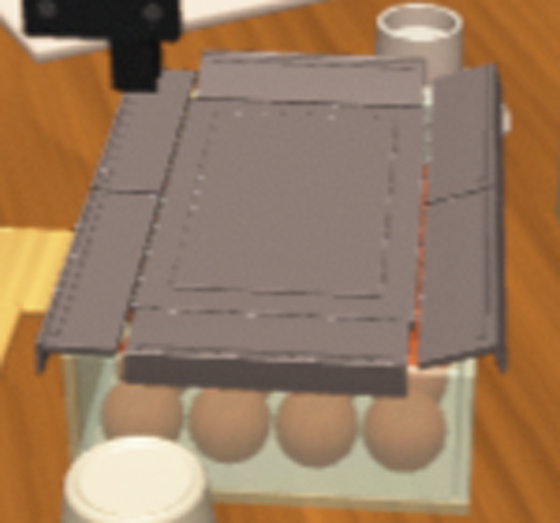

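near_left is now level with near_right. Next, left_end (open).

Emit:
drive_tool:
  steps: "-1.7 -2.7 0 0 0 0;-1.7 -2.7 0 0 0 0;-1.7 -2.8 0 0 0 0;0 0 0 0 0 0;0 0 0.8 0 0 0;0 0 0.4 0 0 0;0 0 0.3 0 0 0;0 0 0.2 0 0 0;0 0 0.2 0 0 0;0 0 0.2 0 0 0;0 0 0.1 0 0 0;0 0 0 0 0 0"

```text
time_s: 6.25
position: [0.6023, 0.2138, 0.0827]
eef_rot: [[-0.336, -0.942, -0.0], [-0.942, 0.336, -0.0], [0.0, 0.0, -1.0]]
ft_force: [-0.7, 1.3, 1.6]
grip_width: 0.0005
```

```bash
python3 -c "
from h import *
st()"
```

```text
t 6.25 pos [0.6023 0.2138 0.0827] dish [ -0.4 114.7] F [-0.7  1.3  1.6] w 0.0005077942208196346 xerr -109.61236456683517 [-3.e-04 -2.e-04 -1.e+00]
```

Emit:
drive_tool:
  steps: "0 0 0.1 0 0 0;0 0 0.1 0 0 0;0 0 0 0 0 0"

```text
time_s: 6.55
position: [0.6025, 0.2138, 0.0822]
eef_rot: [[-0.335, -0.942, 0.001], [-0.942, 0.335, -0.0], [-0.0, -0.001, -1.0]]
ft_force: [-4.5, -1.3, 10.9]
grip_width: 0.0002
```

Emit:
drive_tool:
  steps: "0 0 -1 0 0 0;0 0 -1.5 0 0 0;0 0 0 0 0 0;0 0 0 0 0 0"

```text
time_s: 6.95
position: [0.6024, 0.2139, 0.1056]
eef_rot: [[-0.336, -0.942, 0.0], [-0.942, 0.336, 0.0], [-0.0, -0.0, -1.0]]
ft_force: [0.3, -0.6, -0.7]
grip_width: 0.0003
```

```bash
python3 -c "
from h import *
st();go('fl')"
```

```text
t 6.95 pos [0.6024 0.2139 0.1056] dish [ -0.3 114.8] F [ 0.3 -0.6 -0.7] w 0.0002944300475663259 xerr -109.60697387992154 [ 3.e-04  0.e+00 -1.e+00]
fl cm tool [ 5.08 -8.23  0.  ]
```

Emit:
drive_tool:
  steps: "1.7 -2.7 0 0 0 0;1.7 -2.7 0 0 0 0;1.7 -2.8 0 0 0 0;0 0 0 0 0 0;0 0 0.8 0 0 0;0 0 0.4 0 0 0;0 0 0.3 0 0 0;0 0 0.2 0 0 0;0 0 0.2 0 0 0;0 0 0.2 0 0 0;0 0 0.2 0 0 0;0 0 0.2 0 0 0;0 0 0 0 0 0"

```text
time_s: 8.25
position: [0.6622, 0.1387, 0.0822]
eef_rot: [[-0.335, -0.942, 0.0], [-0.942, 0.335, 0.0], [-0.0, -0.0, -1.0]]
ft_force: [-5.3, -0.3, 10.0]
grip_width: 0.0004
```

Emit:
drive_tool:
  steps: "0 0 -1 0 0 0;0 0 -1.5 0 0 0;0 0 0 0 0 0;0 0 0 0 0 0"

```text
time_s: 8.65
position: [0.6625, 0.1384, 0.1056]
eef_rot: [[-0.336, -0.942, 0.0], [-0.942, 0.336, 0.0], [-0.0, -0.0, -1.0]]
ft_force: [-0.6, -0.2, 0.1]
grip_width: 0.0008
```

```bash
python3 -c "
from h import *
st();go('fr')"
```

```text
t 8.65 pos [0.6625 0.1384 0.1056] dish [81.6 63.8] F [-0.6 -0.2  0.1] w 0.0008103391940271954 xerr -109.60806610407634 [ 2.e-04  1.e-04 -1.e+00]
fr cm tool [12.78 -0.04 -0.  ]
```

Emit:
drive_tool:
  steps: "3.2 0 0 0 0 0;3.2 0 0 0 0 0;3.2 0 0 0 0 0;3.2 0 0 0 0 0;0 0 0 0 0 0;0 0 0.8 0 0 0;0 0 0.4 0 0 0;0 0 0.3 0 0 0;0 0 0.2 0 0 0;0 0 0.2 0 0 0;0 0 0.2 0 0 0;0 0 0.2 0 0 0;0 0 0.2 0 0 0;0 0 0 0 0 0"

```text
time_s: 10.05
position: [0.6194, 0.018, 0.0821]
eef_rot: [[-0.335, -0.942, 0.0], [-0.942, 0.335, 0.0], [-0.0, -0.0, -1.0]]
ft_force: [-4.6, 1.2, 12.4]
grip_width: 0.0006
```

Emit:
drive_tool:
  steps: "0 0 -1 0 0 0;0 0 -1.5 0 0 0;0 0 0 0 0 0;0 0 0 0 0 0"

```text
time_s: 10.45
position: [0.6195, 0.0178, 0.1056]
eef_rot: [[-0.336, -0.942, 0.0], [-0.942, 0.336, -0.0], [-0.0, -0.0, -1.0]]
ft_force: [-0.1, -0.2, -0.7]
grip_width: 0.0003
```

```bash
python3 -c "
from h import *
st();go('re')"; python3 look.py b
```

```text
t 10.45 pos [0.6195 0.0178 0.1056] dish [ 81.6 -64.2] F [-0.1 -0.2 -0.7] w 0.00028002534173088826 xerr -109.60319543710625 [ 2.e-04 -0.e+00 -1.e+00]
re cm tool [ 5.08  8.16 -0.  ]
```

View pics/bs.png

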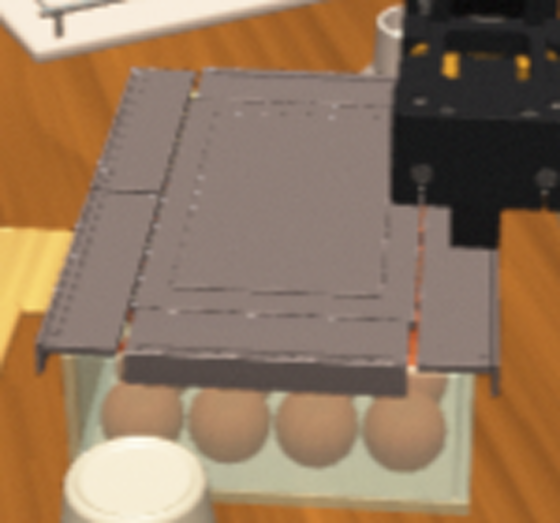

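The left end and the far sections now lie level and the dish hasn't moved. The right end and near_right look shut already, so I'm pressing them only to make sure.

Emit:
drive_tool:
  steps: "1.7 2.7 0 0 0 0;1.7 2.7 0 0 0 0;1.7 2.7 0 0 0 0;0 0 0 0 0 0;0 0 0.8 0 0 0;0 0 0.4 0 0 0;0 0 0.3 0 0 0;0 0 0.2 0 0 0;0 0 0.2 0 0 0;0 0 0.2 0 0 0;0 0 0.2 0 0 0;0 0 0.2 0 0 0;0 0 0 0 0 0"

```text
time_s: 11.85
position: [0.5264, -0.0031, 0.0821]
eef_rot: [[-0.335, -0.942, 0.001], [-0.942, 0.335, -0.0], [-0.0, -0.001, -1.0]]
ft_force: [-4.4, 1.4, 12.1]
grip_width: 0.0001
```

Emit:
drive_tool:
  steps: "0 0 -1 0 0 0;0 0 -1.5 0 0 0;0 0 0 0 0 0;0 0 0 0 0 0"

```text
time_s: 12.25
position: [0.5261, -0.0031, 0.1057]
eef_rot: [[-0.336, -0.942, 0.0], [-0.942, 0.336, -0.0], [-0.0, -0.0, -1.0]]
ft_force: [-0.5, -0.1, -0.1]
grip_width: 0.0004
```

```bash
python3 -c "
from h import *
st();go('nr')"
```

```text
t 12.25 pos [ 0.5261 -0.0031  0.1057] dish [   0.6 -115.2] F [-0.5 -0.1 -0.1] w 0.00043852067802702523 xerr -109.61008569781492 [ 5.e-04 -1.e-04 -1.e+00]
nr cm tool [-5.12  8.26 -0.  ]
```

Emit:
drive_tool:
  steps: "-1.7 2.7 0 0 0 0;-1.7 2.7 0 0 0 0;-1.7 2.8 0 0 0 0;0 0 0 0 0 0;0 0 0.8 0 0 0;0 0 0.4 0 0 0;0 0 0.3 0 0 0;0 0 0.2 0 0 0;0 0 0.2 0 0 0;0 0 0.2 0 0 0;0 0 0.2 0 0 0;0 0 0.2 0 0 0;0 0 0 0 0 0"

```text
time_s: 13.55
position: [0.4662, 0.0724, 0.082]
eef_rot: [[-0.335, -0.942, 0.001], [-0.942, 0.335, -0.0], [-0.0, -0.001, -1.0]]
ft_force: [-5.5, -1.4, 15.4]
grip_width: 0.0006
```

Emit:
drive_tool:
  steps: "0 0 -1 0 0 0;0 0 -3 0 0 0;0 0 -5 0 0 0;0 0 -5 0 0 0;4 0 0 0 0 0;4 0 0 0 0 0;4 0 0 0 0 0;4 0 0 0 0 0;4 0 0 0 0 0;4 0 0 0 0 0;4 0 0 0 0 0;4 0 0 0 0 0;0 0 0 0 0 0;0 0 0 0 0 0"

```text
time_s: 14.95
position: [0.3583, -0.2293, 0.2208]
eef_rot: [[-0.337, -0.941, -0.0], [-0.941, 0.337, 0.0], [-0.0, 0.0, -1.0]]
ft_force: [0.9, -0.1, -0.2]
grip_width: 0.0007
```

```bash
python3 look.py c; python3 -c "
from h import *
st()"
```

```text
t 15.05 pos [ 0.3588 -0.2282  0.2208] dish [ -81.6 -383.3] F [ 0.4  0.9 -0.3] w 0.0006788359987431792 xerr -109.55966699645172 [ 0.e+00  3.e-04 -1.e+00]
```

View pics/cs.png

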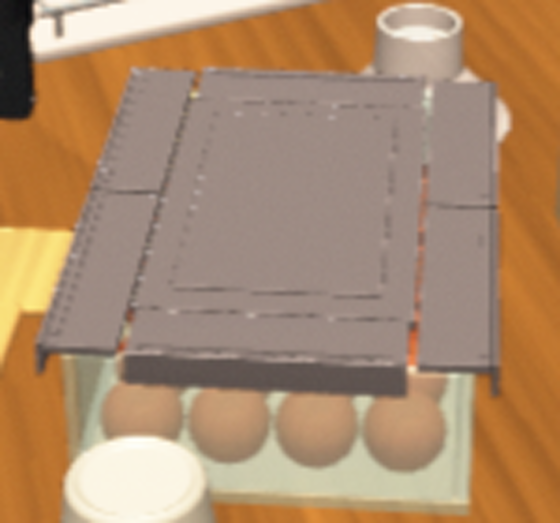

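View pics/ct.png

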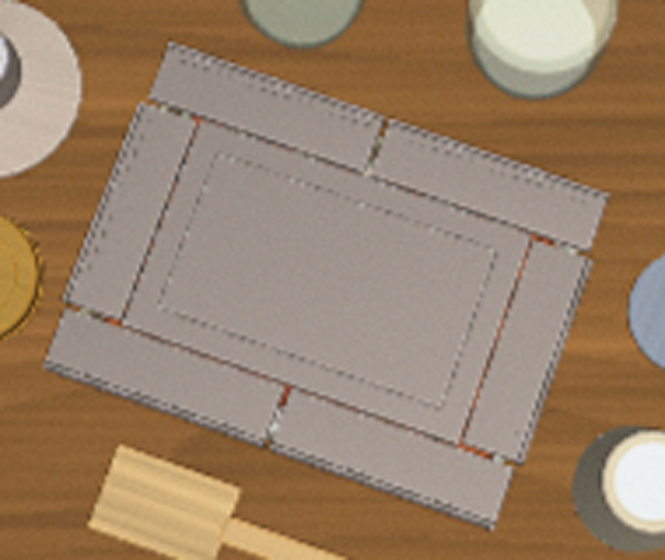

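All six sections have the same shade as the panel and lie level with it. The dish and the things around it are where they were (panel corners at (217,155) and (497,250), against the same points before). Handing in.

```bash
python3 -c "
from bench import r
print(r.finish_job())"
```

```text
the job is handed in; nothing more can be done
None
```

The lid is fully snapped on. I pressed all six rim sections with shut fingertips and handed the job in at about 15 s of the 51 s allowed.

- **Pressing:** near_left, left_end, far_left and far_right started open. near_right and right_end already looked shut, so I pressed those only to make sure. Every press ended on a firm stop at 82 mm height. The force readings at the end of each press were 10–20 N vertically, with up to about 7 N sideways.
- **Last checks:** the final top and side pictures show all six sections level with the lid. The dish and the things around it in view look unmoved, judged by eye and with only part of the scene in the crops. The arm was clear of everything, and no check failed or disagreed.

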